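# Wedge a tilt stage just off its rest pads and hold it there

## Task

Take the steel levelling wedge by its black grip block and, keeping it flat on the table and square to the stage, slide it tip first between the two rest pads under the free edge of the hinged tilt plate. Push it in until the plate's edge has just lifted off its pads, by about 4 mm, and never as much as 9 mm. Finish holding it there: keep the wedge in the gripper, do not touch the tilt stage or its optics with the robot, and leave the loose things around where they are.

Things in the scene. Friction and masses are not known exactly. Their poses are not given: they have to be found in the camera images.
- tilt_stage: Fixed tilt stage: dark steel frame, 150 (x) by 130 mm (y), with an aluminium plate 130 x 130 x 10 mm hinged along its +x end. A mirror mount and a lens post, bolted on near the hinge, reach 135 mm above the table. Origin: on the table under the frame's middle, z up. The plate's free edge is at x = -70 mm; the wedge goes in along the stage's +x.
- stage_mouth (a point): On the table, below the middle of the plate's free edge; axes as the stage; fixed. Two rest pads, 18 x 18 mm, carry the corners of the free edge, 47 to 65 mm to either side (y) of this point. Between them the space under the plate is 94 mm wide, open to the front, 115 mm deep; its floor is the table. The plate's underside at rest is 24 mm above the table.
- tilt_plate (a joint): Hinge angle of the plate, rad: 0 on its pads, growing as the free edge rises. The axis lies along the stage's y, 24 mm above the table, 130 mm from the free edge: edge lift = 130 mm x sin(angle), so 4 mm is 0.031 rad. No spring: the plate falls back by its weight and loads the wedge with 2 to 8 N.
- plate_edge (a point): Middle of the lower edge of the plate's free end; 24 mm above the table at rest; moves with the plate.
- wedge: Loose steel wedge, 150 x 36 mm, about 0.35 kg, lying flat on the table. Origin: middle of its underside; x points along it to the thin tip, z up. 14 mm high at the tip (x = +75 mm), rising evenly 1 in 5 to 36 mm at x = -35 mm, then a level heel to x = -75 mm with a black grip block on it.
- wedge_tip (a point): Middle of the tip's lower edge (wedge x = +75 mm, z = 0); axes as the wedge. The plate's edge first bears on the ramp when the tip is 50 mm past the edge; each further 5 mm of travel lifts the edge about 1 mm.
- wedge_grip (a point): Centre of the wedge's black grip block (wedge x = -55 mm, 60 mm above the underside): 30 mm long (x), 24 mm wide (y), from 36 to 80 mm above the table; axes as the wedge; grip it across y.
- power_meter: Loose hand-held meter, 143 x 72 x 30 mm, origin at the middle of its underside; leave it alone.
- optics_case: Loose small light case, 62 x 80 x 30 mm, origin at the middle of its underside; leave it alone.
- vial: Loose small brown vial with a white cap, 25 mm across, 52 mm high, standing; origin at the middle of its underside; leave it alone.

How it is judged (in metres and radians):
On the way:
1. the wedge's tip is under the plate's free edge, between the pads, with the plate still down (x of wedge_tip in the frame of tilt_stage between -0.06 and 0.05 m and y of wedge_tip in the frame of tilt_stage between -0.047 and 0.047 m and value of joint tilt_plate below 0.006 rad), for 0.1 s.
At the end, for the whole second after the job is handed in: The plate's free edge is 1.8 to 6.5 mm above its pads, carried by the wedge (over 0.5 N) and not the robot; the wedge lies flat on the table, square to the stage within 0.2 rad, tip between the pads, at rest, still held by the fingers (over 1.5 N) (value of joint tilt_plate between 0.0135 and 0.05 rad and contact force between wedge and tilt_stage above 0.5 N and contact force between the fingers and wedge above 1.5 N and contact force between each of the arm, the fingers and tilt_stage below 0.3 N and height (world z) of wedge below 0.004 m and angle between wedge's own z axis and vertical below 0.05 rad and angle between the x axis of wedge and the x axis of tilt_stage, either way round below 0.2 rad and y of wedge_tip in the frame of tilt_stage between -0.047 and 0.047 m and linear speed of wedge below 0.02 m/s); the arm keeps its last pose, push and grip.
It fails at once if the plate's edge is lifted 9 mm or more (value of joint tilt_plate above 0.0693 rad).
It fails at once if the robot touches the tilt stage or its optics (contact force between any of the arm, the fingers and tilt_stage above 2 N).
It fails at once if a loose thing around is moved by 15 mm or more (distance of any of power_meter, optics_case, vial from where it was at the start of the episode above 0.015 m).
It also fails if it takes over 40 s, if anything falls off the work surface, if the arm or the gripper's body presses on something with over 40 N, if the wrist force passes 120 N, or if a joint passes its speed limit or range.

## Robot

A 6-joint arm with a two-finger parallel gripper is mounted at the origin on a cart in front of the work surface, level with it; the furniture and walls round the work are solid. World frame = base frame: x ahead of the robot, y to its left, z up, the work surface at z = 0. Lengths are in mm, angles in rad, forces in N, time in s.
With the tool pointing down it reaches from about 300 to 775 mm from the base axis. Payload 14.6 kg.
Tool frame: the origin (TCP) lies on the centre line of the jaws, within the pads' length; the fingertips stand 8 mm ahead of it and the grasp point (between the pads) lies 11 mm behind it; z points along the fingers, y is the line along which they close (so a half turn about z gives the same grasp; the last joint's range is limited). The gripper opens to 94 mm and grips with 3 to 60 N. Pads are 16 mm wide; open, the fingers measure 119 mm over their backs; the gripper's body (75 mm by 177 mm) begins 78 mm behind the grasp point.
Start: joints at [-1.283, 0.3, 1.521, -0, 1.321, -0.067], TCP at [191.064, -515.736, 184.746] pointing down, gripper open.
Joint ranges: [-3.03, 3.03], [-0.79, 2.21], [0.23, 2.52], [-1.04, 4.18], [0, 3.07], [-2.55, 2.55]. Speed limits (rad/s): [2.22, 2.22, 2.57, 3.14, 3.14, 3.14].

## Interface

Orientations are given as [roll, pitch, yaw] about the fixed x, y, z axes, in that order (R = Rz(yaw) Ry(pitch) Rx(roll)).
In Python, from cell import manip gives the robot as it stands.
- The arm moves only by the tool jog_arm, never from a script. Its argument "rows" is one flat list of numbers, 7 for each row, row after row: the shift along the world's x, y, z in cm, then the turn, a rotation vector about the world's x, y, z in rad, then the closure, from 0 (fully open) to 1 (shut). In form: [dx, dy, dz, rx, ry, rz, fingers, dx, dy, dz, rx, ry, rz, fingers, ...]. A call has 1 to 20 rows; each row shifts and turns the commanded pose from where the row before left it; what a row does not reach is not made up. A row lasts 1/12 s, in which the tool goes at most 41.7 mm and 7.16 degrees, less where a joint would pass 70% of its speed; a pose out of reach is approached as far as the arm can. A call with a gripper value outside its range is refused whole. The fingers move at their own pace and stop on an object; "newtons" is the grip in N (left out, the last holds). Time passes only in rows, so rows that do not move let the fingers close. It gives the time, the measured TCP pose, the force, the opening and the grip force at its end, in the units of the state.
- manip.read_state(): the state, without advancing time (a new reading comes with each control period).
- manip.camera(name): name is "side" or "top"; returns (picture, depth): 400x640x3 uint8, blue, green, red; 400x640 float32, mm along the optical axis (not along the pixel's ray), 0 where there is no reading.
- manip.camera_model(name): a dict with "K" (3x3 intrinsics, pixels), "k1" (the pictures are not rectified: a ray, as slopes to the right and down, at radius r is drawn at 1 + k1 r^2 times it, then the intrinsics apply), "R" (3x3) and "t" (3): a world point X has camera coordinates R X + t. Camera axes: x right, y down, z forward; pixel columns grow to the right and rows downward; lengths in mm; the calibration is good to about 2 mm. A picture is of the moment at which its call begins. camera_model takes no time and is no camera call.
- manip.sign_off(): hands the job in; it is judged then, once.
The state is a dict: "clock": time; "joints": joint angles; "qd": joint speeds; "effort": joint torques, N m; "eef_pos": TCP position; "eef_rot": TCP orientation; "wrist_force": force on the tool from outside, world axes, zero at the start; "moment": the same for the moment, N m; "finger_gap": finger opening in mm; "finger_force": force on a finger pad.
Only numpy, scipy, OpenCV 4.12 (cv2) and the standard library are available. Lean on these libraries where they do the work, as an engineer would, in place of code of your own. Each camera call takes 0.05 s, during which the arm holds its last target. There are 200 camera calls.

## Working session

There is one attempt and no reset: what is moved stays moved. The work goes in short steps, Python scripts to look and compute and a tool call to move; the robot and the scene stay as the last step left them, time stands still between calls to the robot, and variables do not carry over. Pictures are saved under pics/ and viewed, at most 10 in all, crops included, and the job is handed in when it is done.

Besides the shell and the picture viewer there is one more tool, called after "Emit:" as a command line: name --argument value ..., lists and objects as JSON in quotes. jog_arm: Moves the arm, as the interface text tells. Its arguments: {"type":"object","properties":{"rows":{"type":"array"},"newtons":{"type":"number"}},"required":["rows"]}

```bash
mkdir -p pics
cat > h.py <<'E'
import numpy as np, cv2
from cell import manip
def rays(m,uv):
    K=np.array(m["K"],float); d=cv2.undistortPoints(np.array(uv,float).reshape(-1,1,2),K,np.array([m["k1"],0,0,0,0.])).reshape(-1,2)
    return np.c_[d,np.ones(len(d))]
def plane(m,uv,z):
    R=np.array(m["R"]);t=np.array(m["t"]).ravel(); c=-R.T@t; w=rays(m,uv)@R
    return c+w*((z-c[2])/w[:,2])[:,None]
def cloud(m,depth):
    R=np.array(m["R"]);t=np.array(m["t"]).ravel()
    v,u=np.mgrid[0:400,0:640]; r=rays(m,np.c_[u.ravel(),v.ravel()])
    P=(r*depth.reshape(-1,1)-t)@R
    P[depth.ravel()==0]=np.nan
    return P.reshape(400,640,3)
E
python3 - <<'E'
from h import *
for n in("side","top"):
    p,d=manip.camera(n); cv2.imwrite(f"pics/{n}0.png",p); np.savez(f"{n}0.npz",p=p,d=d)
    m=manip.camera_model(n); R=np.array(m["R"]); print(n,-R.T@np.array(m["t"]).ravel(),R[2],m["k1"],(d==0).mean())
print(manip.read_state())
E
```

```text
side [  483.0703297  -1000.50627359   562.27798229] [ 0.13548377  0.8233437  -0.55113456] 0.032938718668902425 0.00410546875
top [ 486.59303433 -283.02507392 1069.70124098] [ 0.10237236  0.01820511 -0.99457955] -0.13459742965935176 0.00394140625
{'clock': 0.1, 'joints': array([-1.28260099e+00,  3.00406960e-01,  1.52150621e+00,  1.32176986e-05,
        1.32068372e+00, -6.66052137e-02]), 'qd': array([ 0.00010894, -0.00046366, -0.00298146, -0.00052057,  0.00106683,
       -0.00030028]), 'effort': array([ 3.18633749e-03, -5.32642508e+01, -3.53284121e+01,  7.10403803e-02,
        2.35024269e-02, -4.20658921e-05]), 'eef_pos': array([ 190.99962334, -515.50731259,  184.2531892 ]), 'eef_rot': array([-3.14059150e+00, -7.96126154e-05,  3.54797237e-01]), 'wrist_force': array([-0.34515569,  0.15121741, -0.1641414 ]), 'moment': array([-0.02523685,  0.04153679,  0.03042263]), 'finger_force': 0.0, 'finger_gap': 93.99139289804904}
```

View pics/top0.png

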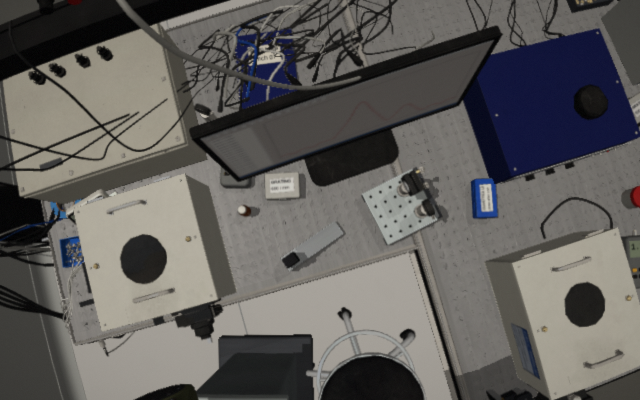

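View pics/side0.png

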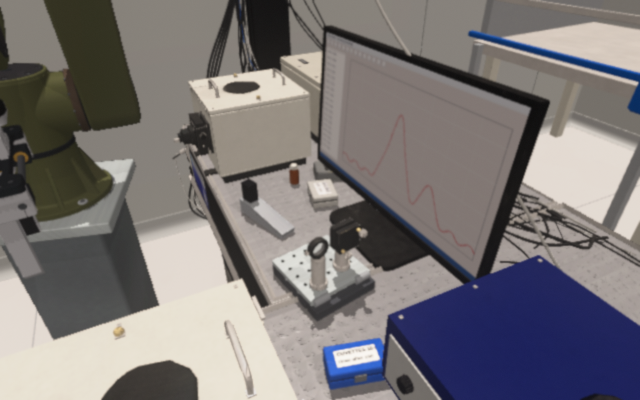

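The top view shows the wedge's black grip at about (291,259) and its tip at about (342,230). The stage plate has corners near (363,195), (386,243), (438,218) and (412,170), with its optics on the far (hinge) side. The side view agrees. Next I measure all of these.

Run:
```python
from h import *
z=np.load("top0.npz");p,d=z["p"],z["d"];m=manip.camera_model("top");P=cloud(m,d)
for u,v in[(300,220),(350,215),(291,259),(320,242),(335,235),(380,205),(243,210),(281,185),(485,198),(400,225),(350,330),(230,290),(410,250),(330,160),(350,100),(150,260),(204,320)]: print((u,v),P[v,u].round(1),p[v,u])
Z=P[...,2]
roi=np.zeros(Z.shape,bool);roi[215:275,275:350]=1
Pr=P
w=roi&(Z>9)&(Z<45)
n,l,s,c=cv2.connectedComponentsWithStats(w.astype(np.uint8)); print(s[1:],c[1:])
g=roi&(Z>60); print("grip px",g.sum(),P[g].mean(0),P[g].min(0),P[g].max(0))
rect=cv2.minAreaRect(P[g][:,:2].astype(np.float32));print(rect)
roi2=np.zeros(Z.shape,bool);roi2[160:255,352:450]=1
pl=roi2&(Z>29)&(Z<40)
rect=cv2.minAreaRect(P[pl][:,:2].astype(np.float32));print("plate",rect,cv2.boxPoints(rect),np.median(Z[pl]))
k=np.argmax(s[1:,4])+1; q=P[l==k]; rect=cv2.minAreaRect(q[:,:2].astype(np.float32));print("wedge",rect,cv2.boxPoints(rect))
im=cv2.resize(p[150:280,220:460],None,fx=3.3,fy=3.3,interpolation=cv2.INTER_CUBIC);cv2.imwrite("pics/crop1.png",im)
```

```text
(300, 220) [ 563.1 -198.6    2.1] [123 128 131]
(350, 215) [ 5.720e+02 -3.157e+02  5.000e-01] [112 116 120]
(291, 259) [ 473.8 -183.7   79.5] [26 25 26]
(320, 242) [ 510.1 -245.1   25.7] [130 133 132]
(335, 235) [ 525.6 -279.5   14.7] [130 132 132]
(380, 205) [ 590.4 -383.5   33. ] [161 167 162]
(243, 210) [585.1 -74.4  51.9] [178 190 195]
(281, 185) [ 642.5 -158.6   31.4] [193 201 202]
(485, 198) [ 600.4 -627.1   31.3] [185 196 198]
(400, 225) [ 543.9 -427.7   30. ] [147 154 150]
(350, 330) [ 196.4 -324.2 -651.6] [145 149 150]
(230, 290) [409.7 -50.9  84. ] [70 76 78]
(410, 250) [ 486.7 -455.4  -14.4] [104 110 113]
(330, 160) [nan nan nan] [23 25 27]
(350, 100) [ 749.8 -312.7  296.2] [68 71 74]
(150, 260) [477.8  76.4 209. ] [31 34 35]
(204, 320) [356.3 -14.7 158.6] [30 31 33]
[[281 222  62  49 868]
 [283 262   1   1   1]
 [285 265   1   1   1]
 [330 269   1   1   1]
 [339 268   1   1   1]
 [323 272   1   1   1]
 [327 272   1   1   1]
 [317 274   1   1   1]] [[315.73156682 243.2235023 ]
 [283.         262.        ]
 [285.         265.        ]
 [330.         269.        ]
 [339.         268.        ]
 [323.         272.        ]
 [327.         272.        ]
 [317.         274.        ]]
grip px 163 [ 473.23859864 -181.68280237   79.60445294] [ 456.81398687 -198.74766436   60.3409663 ] [ 488.83364762 -164.28906629   84.63123659]
((473.3094177246094, -181.12582397460938), (23.875200271606445, 29.95299530029297), 33.906982421875)
plate ((587.5798950195312, -430.4897766113281), (127.51848602294922, 136.669677734375), 25.719072341918945) [[ 500.48257 -396.59357]
 [ 559.7916  -519.72375]
 [ 674.67725 -464.386  ]
 [ 615.36816 -341.2558 ]] 34.13962120823743
wedge ((502.356201171875, -226.67343139648438), (36.89833450317383, 148.82330322265625), 32.70725631713867) [[ 446.6242  -174.02927]
 [ 527.0404  -299.25552]
 [ 558.0882  -279.3176 ]
 [ 477.672   -154.09134]]
```

View pics/crop1.png

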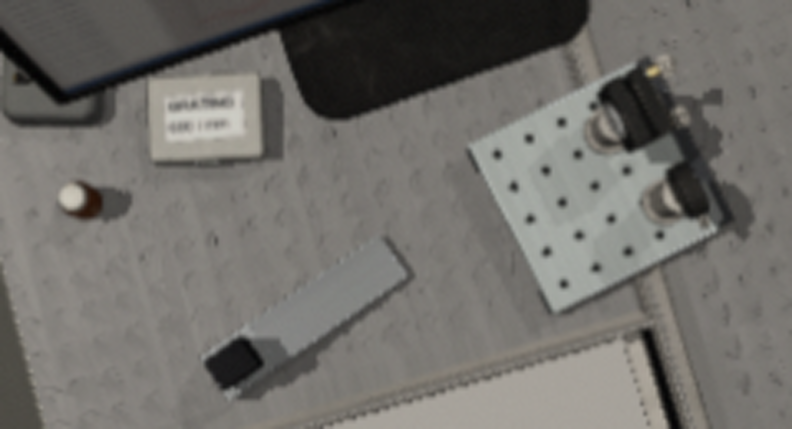

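The crop shows the wedge lying clear of the stage, with its tip at about (390,255) in the crop. The plate's free edge runs from (470,148) to (556,310). I'll refine the stage pose and check it against the side camera.

Run:
```python
from h import *
def fit(x,y): # robust line y->x
    A=cv2.fitLine(np.c_[x,y].astype(np.float32),cv2.DIST_HUBER,0,.01,.01).ravel(); return A
for n in("top","side"):
    z=np.load(n+"0.npz");p,d=z["p"],z["d"];m=manip.camera_model(n);P=cloud(m,d)
    Q=P[np.isfinite(P[...,0])]
    a=np.radians(-64.3);c0=np.array([587.6,-430.5]);ex=np.array([np.cos(a),np.sin(a)]);ey=np.array([-ex[1],ex[0]])
    S=np.c_[(Q[:,:2]-c0)@ex,(Q[:,:2]-c0)@ey,Q[:,2]]
    pl=S[(abs(S[:,0])<90)&(abs(S[:,1])<85)&(S[:,2]>29)&(S[:,2]<40)]
    def edge(i,j,sg,lo,hi):
        E=[]
        for b in np.arange(lo,hi,5):
            q=pl[(pl[:,j]>=b)&(pl[:,j]<b+5)]
            if len(q)>3: E.append((sg*np.sort(sg*q[:,i])[-1],b+2.5))
        E=np.array(E);k=np.polyfit(E[:,1],E[:,0],1);r=E[:,0]-np.polyval(k,E[:,1]);g=abs(r)<4;k=np.polyfit(E[g,1],E[g,0],1);return k.round(3),r.std().round(2)
    print(n,"front",edge(0,1,-1,-60,60),"ylo",edge(1,0,-1,-60,0),"yhi",edge(1,0,1,-60,0),np.median(pl[:,2]))
    a=np.radians(-57.3);c0=np.array([502.4,-226.7]);ex=np.array([np.cos(a),np.sin(a)]);ey=np.array([-ex[1],ex[0]])
    W=np.c_[(Q[:,:2]-c0)@ex,(Q[:,:2]-c0)@ey,Q[:,2]]
    g=W[(abs(W[:,0])<90)&(abs(W[:,1])<30)&(W[:,2]>74)]; print("grip top in wedge fr",g.min(0),g.max(0),len(g))
    w=W[(abs(W[:,0])<90)&(abs(W[:,1])<30)&(W[:,2]>9)&(W[:,2]<40)]; r=cv2.minAreaRect(w[:,:2].astype(np.float32));print("wedge",r)
    mon=Q[(Q[:,0]>400)&(Q[:,0]<800)&(Q[:,1]>-480)&(Q[:,1]<-60)&(Q[:,2]>60)&(Q[:,2]<330)]
    mon=mon[mon[:,0]>600]; print("monitor min x",np.percentile(mon[:,0],1) if len(mon) else None, mon[mon[:,0].argsort()[:3]])
# plate corners on plane z=34 from pixels
m=manip.camera_model("top");print(plane(m,[(362.4,194.8),(388.5,243.9)],34))
```

```text
top front (array([ 1.0000e-03, -6.7322e+01]), np.float64(0.51)) ylo (array([-1.0000e-03, -6.3051e+01]), np.float64(0.29)) yhi (array([-8.0000e-03,  6.3088e+01]), np.float64(0.35)) 34.13962120823743
grip top in wedge fr [-69.05393916 -11.97289363  74.1886033 ] [-39.37304145  12.21022881  84.63123659] 157
wedge ((-0.046051025390625, -0.022485733032226562), (148.82330322265625, 36.89833068847656), 0.007233903277665377)
monitor min x 615.0246388328306 [[ 600.92380651 -443.49742579  102.58187567]
 [ 601.75522241 -443.97387256  113.01068218]
 [ 601.81232462 -446.97617515   94.60502353]]
side front (array([ 5.9000e-02, -6.4153e+01]), np.float64(15.35)) ylo (array([-9.0000e-03, -6.7872e+01]), np.float64(0.28)) yhi (array([-0.544, 29.227]), np.float64(1.68)) 33.00719655606696
grip top in wedge fr [-69.6711617  -16.82672341  74.36190996] [-38.33023439   9.35563611  83.06302708] 111
wedge ((-0.9215164184570312, -2.4340133666992188), (151.1051788330078, 37.849693298339844), 0.9911834597587585)
monitor min x 609.8387467420448 [[ 600.16732603 -448.5606885   130.65657938]
 [ 600.4456869  -447.30871243   90.39103381]
 [ 600.46864502 -447.16181062  116.72150791]]
[[ 614.61280103 -344.19603112   34.        ]
 [ 501.7470055  -399.57289697   34.        ]]
```

Emit:
jog_arm --rows '[1.88,2.23,0,0,0,0.119,0,1.88,2.23,0,0,0,0.119,0,1.88,2.23,0,0,0,0.119,0,1.88,2.23,0,0,0,0.119,0,1.88,2.23,0,0,0,0.119,0,1.88,2.23,0,0,0,0.119,0,1.88,2.23,0,0,0,0.119,0,1.88,2.23,0,0,0,0.119,0,1.88,2.23,0,0,0,0.119,0,1.88,2.23,0,0,0,0.119,0,1.88,2.23,0,0,0,0.119,0,1.88,2.23,0,0,0,0.119,0,1.88,2.23,0,0,0,0.119,0,1.88,2.23,0,0,0,0.119,0,1.88,2.23,0,0,0,0.119,0,0,0,0,0,0,0,0,0,0,0,0,0,0,0,0,0,0,0,0,0,0]' --newtons 30

```text
clock: 1.6
eef_pos: [472.7, -181.5, 184.5]
eef_rot: [-3.141, -0.0, 2.138]
wrist_force: [0.2, 0.4, -0.1]
finger_gap: 93.8
finger_force: 0.0
```

Emit:
jog_arm --rows '[0,0.1,-2,0,0,0,0,0,0,-2,0,0,0,0,0,0,-2,0,0,0,0,0,0,-2,0,0,0,0,0,0,-2,0,0,0,0,0,0,-1.5,0,0,0,0,0,0,-1,0,0,0,0,0,0,-0.6,0,0,0,0,0,0,-0.3,0,0,0,0,0,0,0,0,0,0,0,0,0,0,0,0,0,0]'

```text
clock: 2.52
eef_pos: [473.3, -180.5, 51.4]
eef_rot: [3.141, 0.001, 2.139]
wrist_force: [0.4, 0.6, 0.1]
finger_gap: 94.1
finger_force: 0.0
```

Run:
```python
from h import *
print(manip.read_state()["eef_pos"]); p,d=manip.camera("side"); cv2.imwrite("pics/s1.png",cv2.resize(p[120:330,180:420],None,fx=2.5,fy=2.5))
```

```text
[ 473.32936986 -180.53983417   51.40036443]
```

View pics/s1.png

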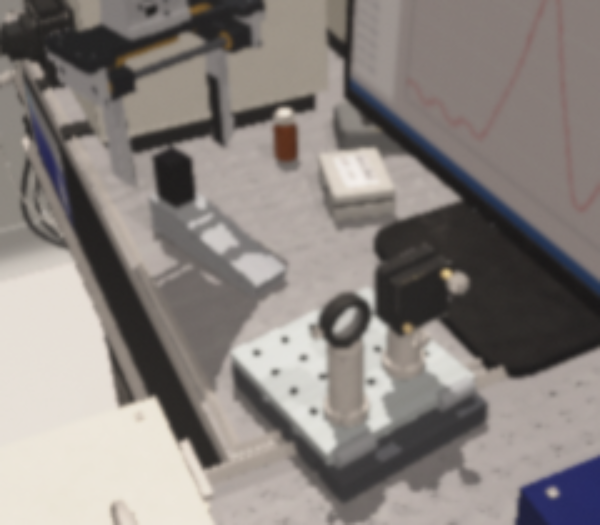

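The fingers (crop (120,180) and (220,140)) stand on either side of the black block at (175,175) and clear of the vial. Closing.

Emit:
jog_arm --rows '[0,0,0,0,0,0,1,0,0,0,0,0,0,1,0,0,0,0,0,0,1,0,0,0,0,0,0,1,0,0,0,0,0,0,1,0,0,0,0,0,0,1,0,0,0,0,0,0,1,0,0,0,0,0,0,1,0,0,0,0,0,0,1,0,0,0,0,0,0,1]' --newtons 30

```text
clock: 3.4
eef_pos: [473.0, -180.2, 50.7]
eef_rot: [-3.142, -0.0, 2.14]
wrist_force: [-0.1, -0.1, -0.0]
finger_gap: 30.8
finger_force: 0.0
```

```bash
cat > meas.py <<'E'
from h import *
import sys
# stage frame from first pictures: mouth M, yaw -64.3 deg ; lift from the plate's depth profile
a=np.radians(-64.3);M=np.array([558.4,-371.]);ex=np.array([np.cos(a),np.sin(a)]);ey=np.array([-ex[1],ex[0]])
s=manip.read_state();e=s["eef_pos"];psi=s["eef_rot"][2]
f=np.pi; wy=psi-f
tip=e[:2]+130*np.array([np.cos(wy),np.sin(wy)])
print("clock",s["clock"],"eef",e.round(1),s["eef_rot"].round(3),"F",s["wrist_force"].round(1),"M",s["moment"].round(2),"gap",round(s["finger_gap"],1),s["finger_force"])
print("by arm: tip past edge %.1f y %.1f yaw err %.3f rad"%((tip-M)@ex,(tip-M)@ey,wy-a))
for n in ("top","side"):
    p,d=manip.camera(n);P=cloud(manip.camera_model(n),d);Q=P[np.isfinite(P[...,0])]
    S=np.c_[(Q[:,:2]-M)@ex,(Q[:,:2]-M)@ey,Q[:,2]]
    pl=S[(S[:,0]>3)&(S[:,0]<65)&(abs(S[:,1])<55)&(S[:,2]>27)&(S[:,2]<50)]
    c=np.polyfit(pl[:,0],pl[:,2],1);r=pl[:,2]-np.polyval(c,pl[:,0]);g=abs(r)<3;c=np.polyfit(pl[g,0],pl[g,2],1)
    print(n,"plate slope %.4f edge z %.2f at30 %.2f n %d"%(c[0],c[1],np.polyval(c,30),g.sum()))
    w=S[(S[:,0]>-230)&(S[:,0]<-2)&(abs(S[:,1])<70)&(S[:,2]>9)&(S[:,2]<34)]
    if len(w)>20: print("  wedge",[(round(x,1)) for x in np.r_[w[:,0].min(),w[:,0].max(),w[:,1].min(),w[:,1].max()]],cv2.minAreaRect(w[:,:2].astype(np.float32)))
    if len(sys.argv)>1: cv2.imwrite(f"pics/{n}_{sys.argv[1]}.png",p)
E
python3 meas.py
```

```text
clock 3.4 eef [ 473.  -180.2   50.7] [-3.142 -0.     2.14 ] F [-0.1 -0.1 -0. ] M [-0.02 -0.08  0.  ] gap 30.8 0.0
by arm: tip past edge -79.9 y 21.4 yaw err 0.120 rad
top plate slope 0.0017 edge z 34.23 at30 34.28 n 1179
  wedge [np.float64(-182.6), np.float64(-79.2), np.float64(-67.9), np.float64(39.0)] ((-130.38583374023438, -15.065410614013672), (103.15003967285156, 106.80905151367188), 0.8601248860359192)
side plate slope -0.0055 edge z 33.19 at30 33.03 n 706
  wedge [np.float64(-228.1), np.float64(-77.2), np.float64(-17.6), np.float64(37.0)] ((-154.92129516601562, 10.316783905029297), (152.44752502441406, 38.975425720214844), 8.00667953491211)
```

Emit:
jog_arm --rows '[0,0,0,0,0,0,1,0,0,0,0,0,0,1,0,0,0,0,0,0,1,0,0,0,0,0,0,1,0,0,0,0,0,0,1]' --newtons 35

```text
clock: 3.92
eef_pos: [473.0, -180.2, 50.7]
eef_rot: [-3.142, -0.0, 2.14]
wrist_force: [0.4, 0.2, -0.7]
finger_gap: 23.7
finger_force: 34.8
```

Gripped: the opening of 23.7 mm matches the 24 mm block. Next I turn the wedge square and centre it.

Emit:
jog_arm --rows '[-0.05,-0.03,0,0,0,-0.012,1,-0.05,-0.03,0,0,0,-0.012,1,-0.05,-0.03,0,0,0,-0.012,1,-0.05,-0.03,0,0,0,-0.012,1,-0.05,-0.03,0,0,0,-0.012,1,-0.05,-0.03,0,0,0,-0.012,1,-0.05,-0.03,0,0,0,-0.012,1,-0.05,-0.02,0,0,0,-0.012,1,-0.05,-0.02,0,0,0,-0.012,1,-0.05,-0.02,0,0,0,-0.012,1,0,0,0,0,0,0,1,0,0,0,0,0,0,1]'

```text
clock: 4.92
eef_pos: [468.0, -183.0, 50.7]
eef_rot: [-3.141, -0.0, 2.02]
wrist_force: [0.3, -0.0, -1.1]
finger_gap: 23.8
finger_force: 34.8
```

```bash
python3 meas.py a
```

```text
clock 4.9167 eef [ 468.  -183.    50.7] [-3.141 -0.     2.02 ] F [ 0.3 -0.  -1.1] M [ 0.11 -0.36  0.04] gap 23.8 34.79815721511841
by arm: tip past edge -78.6 y 0.1 yaw err 0.000 rad
top plate slope -0.0020 edge z 34.19 at30 34.13 n 1180
  wedge [np.float64(-183.6), np.float64(-79.4), np.float64(-53.9), np.float64(18.4)] ((-131.48175048828125, -17.750751495361328), (104.17111206054688, 72.26345825195312), 0.05867068096995354)
side plate slope -0.0044 edge z 33.12 at30 32.99 n 712
  wedge [np.float64(-228.1), np.float64(-2.2), np.float64(-65.5), np.float64(17.9)] ((-108.83325958251953, -11.212711334228516), (64.8515396118164, 230.3826446533203), 78.75007629394531)
```

View pics/side_a.png

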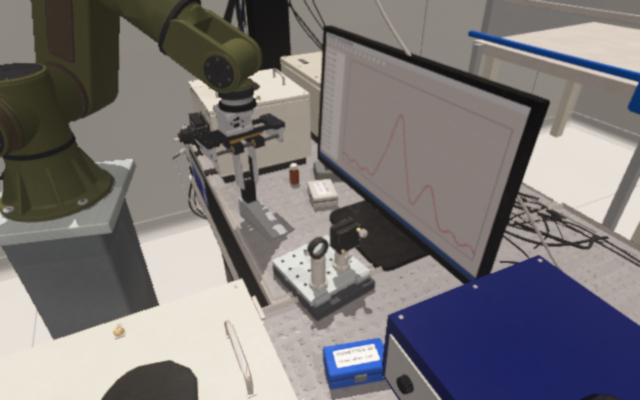

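The side view shows the block gripped at about (247,185) and the wedge lying flat, pointing at the plate. The monitor is close, so I'll check clearance at the final pose.

Run:
```python
from h import *
a=np.radians(-64.3);M=np.array([558.4,-371.]);ex=np.array([np.cos(a),np.sin(a)]);ey=np.array([-ex[1],ex[0]])
for n in("top","side"):
    z=np.load(n+"0.npz");P=cloud(manip.camera_model(n),z["d"]);Q=P[np.isfinite(P[...,0])]
    x=(Q[:,:2]-M)@ex;y=(Q[:,:2]-M)@ey
    k=(x>-300)&(x<20)&(y>20)&(y<250)&(Q[:,2]>85)&(Q[:,2]<500)
    for b in range(-300,20,40):
        kk=k&(x>=b)&(x<b+40)
        if kk.sum()>5:
            i=np.flatnonzero(kk)[y[kk].argsort()[3]]; print(n,b,"min y %.0f z %.0f"%(y[i],Q[i,2]))
```

```text
top -300 min y 209 z 494
top -260 min y 215 z 105
top -220 min y 210 z 91
top -180 min y 205 z 94
top -140 min y 200 z 101
top -100 min y 187 z 500
top -60 min y 187 z 477
top -20 min y 183 z 96
side -300 min y 238 z 413
side -260 min y 212 z 108
side -220 min y 208 z 106
side -180 min y 203 z 103
side -140 min y 198 z 85
side -100 min y 192 z 92
side -60 min y 187 z 88
side -20 min y 181 z 99
```

The gap to the monitor is 187 mm against a gripper half-width of 88 mm, so there is room. I'll push until the tip is about 30 mm past the edge.

Emit:
jog_arm --rows '[0.31,-0.65,0,0,0,0,1,0.31,-0.65,0,0,0,0,1,0.31,-0.65,0,0,0,0,1,0.31,-0.65,0,0,0,0,1,0.31,-0.65,0,0,0,0,1,0.31,-0.65,0,0,0,0,1,0.31,-0.65,0,0,0,0,1,0.31,-0.65,0,0,0,0,1,0.31,-0.65,0,0,0,0,1,0.31,-0.65,0,0,0,0,1,0.31,-0.65,0,0,0,0,1,0.31,-0.65,0,0,0,0,1,0.31,-0.65,0,0,0,0,1,0.31,-0.65,0,0,0,0,1,0.31,-0.65,0,0,0,0,1,0,0,0,0,0,0,1,0,0,0,0,0,0,1,0,0,0,0,0,0,1]'

```text
clock: 6.52
eef_pos: [514.6, -280.8, 50.8]
eef_rot: [3.141, 0.001, 2.02]
wrist_force: [0.3, -1.4, -1.6]
finger_gap: 23.5
finger_force: 34.8
```

```bash
python3 meas.py b && python3 -c "
import cv2
p=cv2.imread('pics/top_b.png');cv2.imwrite('pics/topc_b.png',cv2.resize(p[150:280,250:450],None,fx=3.5,fy=3.5))"
```

```text
clock 6.5167 eef [ 514.6 -280.8   50.8] [3.141e+00 1.000e-03 2.020e+00] F [ 0.3 -1.4 -1.6] M [-0.34 -0.28 -0.04] gap 23.5 34.81751024723053
by arm: tip past edge 29.7 y -0.3 yaw err 0.000 rad
top plate slope -0.0039 edge z 34.17 at30 34.05 n 1171
  wedge [np.float64(-141.4), np.float64(-2.1), np.float64(-57.1), np.float64(17.3)] ((-73.76668548583984, -15.597061157226562), (152.89492797851562, 42.776214599609375), 15.884223937988281)
side plate slope -0.0021 edge z 33.08 at30 33.02 n 706
  wedge [np.float64(-120.7), np.float64(-2.1), np.float64(-22.3), np.float64(17.3)] ((-61.531227111816406, -2.378793716430664), (118.78521728515625, 39.47828674316406), 0.5893720388412476)
```

View pics/topc_b.png

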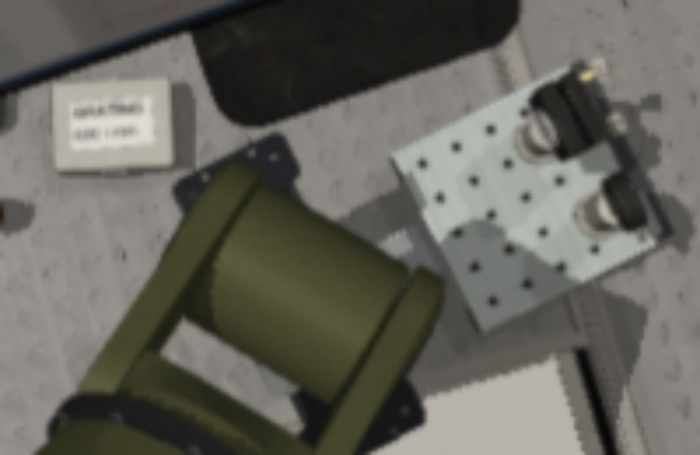

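The wedge is entering centrally under the left (free) edge at crop (430,260), and the plate is still down. Now the slow push to about 60 mm.

Emit:
jog_arm --rows '[0.13,-0.27,0,0,0,0,1,0.13,-0.27,0,0,0,0,1,0.13,-0.27,0,0,0,0,1,0.13,-0.27,0,0,0,0,1,0.13,-0.27,0,0,0,0,1,0.13,-0.27,0,0,0,0,1,0.13,-0.27,0,0,0,0,1,0.13,-0.27,0,0,0,0,1,0.13,-0.27,0,0,0,0,1,0.13,-0.27,0,0,0,0,1,0,0,0,0,0,0,1,0,0,0,0,0,0,1]'

```text
clock: 7.62
eef_pos: [527.6, -307.3, 50.7]
eef_rot: [3.142, -0.001, 2.02]
wrist_force: [-1.9, 4.1, 1.6]
finger_gap: 23.4
finger_force: 34.8
```

```bash
python3 meas.py c
```

```text
clock 7.6167 eef [ 527.6 -307.3   50.7] [ 3.142e+00 -1.000e-03  2.020e+00] F [-1.9  4.1  1.6] M [0.87 0.06 0.04] gap 23.4 34.78305637836456
by arm: tip past edge 59.3 y -0.1 yaw err 0.000 rad
top plate slope -0.0227 edge z 36.98 at30 36.30 n 958
side plate slope -0.0303 edge z 36.01 at30 35.10 n 729
  wedge [np.float64(-90.2), np.float64(-2.3), np.float64(-52.8), np.float64(17.2)] ((-35.8852653503418, -7.743785858154297), (61.76464080810547, 93.99917602539062), 70.00460815429688)
```

Both cameras give a lift of about 2.8 mm, so I push 6 mm further.

Emit:
jog_arm --rows '[0.09,-0.18,0,0,0,0,1,0.09,-0.18,0,0,0,0,1,0.09,-0.18,0,0,0,0,1,0,0,0,0,0,0,1,0,0,0,0,0,0,1,0,0,0,0,0,0,1]'

```text
clock: 8.22
eef_pos: [530.2, -312.6, 50.7]
eef_rot: [-3.142, -0.001, 2.02]
wrist_force: [-3.4, 6.2, 3.7]
finger_gap: 23.7
finger_force: 34.8
```

```bash
python3 meas.py d && python3 -c "
import cv2
p=cv2.imread('pics/side_d.png');cv2.imwrite('pics/sidec_d.png',cv2.resize(p[140:330,190:410],None,fx=3,fy=3))"
```

```text
clock 8.2167 eef [ 530.2 -312.6   50.7] [-3.142e+00 -1.000e-03  2.020e+00] F [-3.4  6.2  3.7] M [ 1.21  0.25 -0.04] gap 23.7 34.78254675865173
by arm: tip past edge 65.1 y 0.0 yaw err 0.000 rad
top plate slope -0.0301 edge z 38.16 at30 37.25 n 855
side plate slope -0.0382 edge z 37.17 at30 36.02 n 736
  wedge [np.float64(-84.6), np.float64(-8.2), np.float64(-22.8), np.float64(17.0)] ((-47.11711883544922, -2.999540328979492), (76.35365295410156, 37.932926177978516), 2.54193377494812)
```

View pics/sidec_d.png

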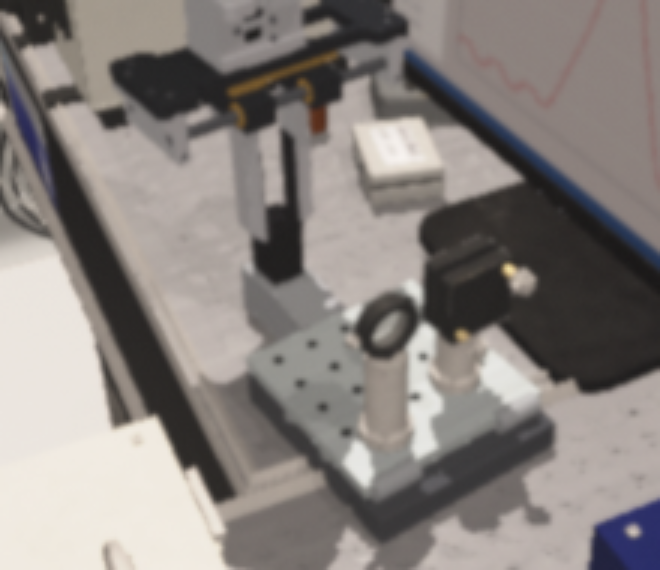

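The wedge sits flat and square under the raised edge (crop (290,300)), and the fingers are clear of the stage. Both cameras put the lift at 4.0 mm with a slope near 0.03 rad. Handing in.

```bash
python3 -c "
from cell import manip
print(manip.sign_off())"
```

```text
the job is handed in; nothing more can be done
None
```

Job handed in at about 8 s on the robot clock: the wedge is flat, square to the stage and still gripped, holding the plate's edge about 4.0 mm off its pads by both cameras; the sign-off returned no verdict.

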